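Set the analyser of a polarimeter to 60 degrees and take a reading

ROBOT

A 6-joint arm with a two-finger parallel gripper is mounted at the origin on a cart in front of the work surface, level with it; the furniture and walls round the work are solid. World frame = base frame: x ahead of the robot, y to its left, z up, the work surface at z = 0. Lengths are in m, angles in rad, forces in N, time in s.
With the tool pointing down it reaches from about 0.225 to 0.875 m from the base axis. Payload 3.4 kg.
Tool frame: the origin (TCP) lies at the very end of the fingers, on their centre line; the grasp point (between the pads) lies 19 mm behind it; z points along the fingers, y is the line along which they close (so a half turn about z gives the same grasp; the last joint's range is limited). The gripper opens to 85 mm and grips with 20 to 120 N. Pads are 22 mm wide; open, the fingers measure 114 mm over their backs; the gripper's body (76 mm by 85 mm) begins 54 mm behind the grasp point. The pads swing forward as they close: fully open they stand 13 mm farther back than shut.
Start: joints at [1.004, 0.276, 1.505, -0, 1.361, -0.121], TCP at [0.248, 0.519, 0.231] pointing down, gripper open.
Joint ranges: [-2.89, 2.89], [-0.75, 2.08], [0.22, 2.7], [-1.18, 4.32], [0.11, 2.71], [-2.7, 2.7]. Speed limits (rad/s): [2.57, 2.57, 3.14, 3.14, 3.14, 3.14].

INTERFACE

Orientations are given as a unit quaternion [w, x, y, z].
In Python, from rig import get_state, optics, sign_off gives the robot as it stands.
- The arm moves only by the tool send_rows, never from a script. Its argument "increments" is a list of rows, each an object with "gripper": the gripper's target within -1 to 1 (shut at 1, half-way at 0, fully open at -1); "linear": the shift along the world's x, y, z in m, a list of three; "delta_rot": the turn, a rotation vector about the world's x, y, z in rad, a list of three. In form: [{"gripper": gripper, "linear": [dx, dy, dz], "delta_rot": [rx, ry, rz]}, ...]. A call has 1 to 8 rows; each row is the pose to reach, as a shift and turn from the pose commanded when the call began; what a row does not reach only later rows make up. A row lasts 1/10 s, in which the tool goes at most 50 mm and 8.59 degrees, less where a joint would pass 70% of its speed; a pose out of reach is approached as far as the arm can. A call with a gripper value outside its range is refused whole. The fingers move at their own pace and stop on an object; "newtons" is the grip in N (left out, the last holds). Time passes only in rows, so rows that repeat a pose let the fingers close. It gives the time, the measured TCP pose, the force, the opening and the grip force at its end, in the units of the state.
- get_state(): the state, without advancing time (a new reading comes with each control period).
- optics.get_image(name): name is "scene" or "top"; returns a dict with "pixels" (400x640x3 uint8, blue, green, red), "K" (3x3 intrinsics, pixels), "rvec" (rotation vector, rad) and "tvec" (3), from world to camera coordinates, as OpenCV has them. Camera axes: x right, y down, z forward; pixel columns grow to the right and rows downward; lengths in m; the calibration is good to about 2 mm. A picture is of the moment at which its call begins. There is no depth.
- sign_off(): hands the job in; it is judged then, once.
The state is a dict: "clock": time; "qpos": joint angles; "qd": joint speeds; "effort": joint torques, N m; "position": TCP position; "ee_rot": TCP orientation; "contact_force": force on the tool from outside, world axes, zero at the start; "moment": the same for the moment, N m; "width": finger opening in m; "gripper_force": force on a finger pad.
Only numpy, scipy, OpenCV 4.12 (cv2) and the standard library are available. Lean on these libraries where they do the work, as an engineer would, in place of code of your own. Each camera call takes 0.05 s, during which the arm holds its last target. There are 200 camera calls.

TASK

The sample is already in the polarimeter: shut the light cover of its chamber, and turn the analyser ring until its scale reads 60 degrees at the index line (within half a division). Only then, with the cover shut and the ring set, switch the lamp on and take the reading: press the orange lamp key down and let it up, then the green read key the same way. Do not press the white standby key, and leave the vials and the sample tube in front of the instrument where they are.

Things in the scene. Friction and masses are not known exactly. Their poses are not given: they have to be found in the camera images.
- polarimeter: Bench polarimeter, fixed, 187 mm deep, 305 wide, 131 high. Origin: on the table under its middle; x to its back, y to its left, z up. Left half (y 0 to 140 mm): head with a sloping panel, 30 mm high at the front (x = -100) and 131 at the back (x = 75). Right half (y -132 to 0, x -55 to 83): sample chamber 85 high with the light cover; right of it (y -166 to -132) the lamp house, 100 high.
- cover (a joint): Dark blue light cover of the chamber, 141 mm deep, 124 wide, 14 thick, hinged along its far edge: 0 rad = shut (flat), 1.57 = upright; starts open at 0.9 to 1.4. It stays where it is left (friction 0.18 N m, about 2 N at its free edge) and is shut by pushing its outer face towards the front and down.
- cover_hinge (a point): Middle of the cover's hinge line, on its inner face. Axes turn with the cover: -x points along the cover from the hinge to its free edge, y along the hinge to the instrument's left, z out of its outer face, which lies 14.5 mm above this point along z.
- cover_front (a point): Middle of the cover's free edge, on its outer face, 141 mm from the hinge; beyond it a black finger lip 50 mm wide and 6 mm thick sticks out 12 mm more.
- analyser_ring (a joint): Scale reading, rad (60 degrees = 1.047); grows as the ring is turned clockwise, seen facing the panel. Cream flange 109 mm across with a line every 5 degrees all round, the longest black ones every 30; the long thick red line is 0. The scale counts up counter-clockwise from the red line, so at 60 the red line lies 60 degrees clockwise of the index line. Starts at -29 to +29 degrees; friction 0.08 N m.
- ring_grip (a point): On the ring's axis, in its black knurled round grip (52 mm across, standing 34 mm over the flange): 21 mm above the flange, 13 mm below the grip's top; the flange is 7 mm above the panel. z points out of the panel along the turning axis, leaning 30 degrees from vertical towards the instrument's front; x and y turn with the ring (x towards the red line).
- index_line (a point): White index line on the black fixed bezel round the ring, on the side of the ring farthest up the slope, 58 mm from the ring's axis. Axes: x up the slope, y to the instrument's left, z out of the panel.
- lamp_key (a joint): Orange spring key, the left one of the row (24 mm square, 42 mm between key centres): 0 = up, 0.005 m = fully down; counts as pressed beyond 0.0035. It moves into the panel along its normal and needs 5 N.
- lamp_key_top (a point): Centre of the orange key's top face, 13 mm above the panel; z points out of the panel, against the pressing direction.
- read_key (a joint): Green spring key, the middle one of the row; same size, travel and force as the orange one.
- read_key_top (a point): Centre of the green key's top face; z out of the panel.
- standby_key (a joint): White spring key, the right one of the row; same size, travel and force. To be left alone.
- standby_key_top (a point): Centre of the white key's top face; z out of the panel.
- spare_vial: Glass vial with dark cap, 24 mm across, 54 mm high, standing in front of the chamber. Origin at the centre of its underside, z up.
- clear_vial: Glass vial with white cap, 24 mm across, 54 mm high, standing in front of the chamber. Origin at the centre of its underside, z up.
- sample_tube: Plastic screw-cap tube, 21 mm thick, 102 mm long along its y, lying on the table in front of the instrument. Origin at the centre of its underside.

How it is judged:
On the way, in this order (a step that is already met when the one before it is completed fails the run):
1. with the cover shut and the ring reading 60 degrees, the orange lamp key is pressed down (value of joint lamp_key above 0.0035 m and value of joint cover below 0.05 rad and value of joint analyser_ring between 1.0036 and 1.0908 rad), for 0.05 s.
2. the lamp key is up again, the cover still shut and the ring still at 60 degrees, and the green read key is pressed down (value of joint read_key above 0.0035 m and value of joint lamp_key below 0.0015 m and value of joint cover below 0.05 rad and value of joint analyser_ring between 1.0036 and 1.0908 rad), for 0.05 s.
At the end, for the whole second after the job is handed in: The cover is shut (under 0.05 rad), the ring rests at 60 degrees within 2.5 degrees (1.004 to 1.091 rad), and all three keys are up (under 1.5 mm) (value of joint cover below 0.05 rad and value of joint analyser_ring between 1.0036 and 1.0908 rad and value of joint each of lamp_key, read_key, standby_key below 0.0015 m and velocity of joint analyser_ring between -0.05 and 0.05 rad/s); the robot touches nothing.
It fails at once if the white standby key is pressed (value of joint standby_key above 0.0025 m).
It fails at once if the lamp or read key is pressed while the cover is open or the ring is not at 60 degrees (value of joint any of lamp_key, read_key above 0.0025 m and not (value of joint cover below 0.05 rad and value of joint analyser_ring between 1.0036 and 1.0908 rad)).
It fails at once if the lamp and read keys are pressed together (value of joint each of lamp_key, read_key above 0.0025 m).
It fails at once if a vial or the sample tube is pushed away by more than 20 mm (distance of any of spare_vial, clear_vial, sample_tube from where it was at the start of the episode above 0.02 m).
It fails at once if a vial is knocked over (angle between any of spare_vial, clear_vial's own z axis and vertical above 0.5 rad).
It also fails if it takes over 58 s, if anything falls off the work surface, if the arm or the gripper's body presses on something with over 40 N, if the wrist force passes 120 N, or if a joint passes its speed limit or range.

## Working session

There is one attempt and no reset: what is moved stays moved. The work goes in short steps, Python scripts to look and compute and a tool call to move; the robot and the scene stay as the last step left them, time stands still between calls to the robot, and variables do not carry over. Pictures are saved under pics/ and viewed, at most 10 in all, crops included, and the job is handed in when it is done.

Besides the shell and the picture viewer there is one more tool, called after ">>>" in YAML: its name, and indented under it one key for each argument. send_rows: Moves the arm, as the interface text tells. Its arguments: {"type":"object","properties":{"increments":{"type":"array"},"newtons":{"type":"number"}},"required":["increments"]}

```bash
mkdir -p pics; python3 - <<'E'
from rig import get_state, optics
import cv2,numpy as np,pickle
d={}
for n in("scene","top"):
    im=optics.get_image(n);d[n]=im
    cv2.imwrite(f"pics/{n}0.png",cv2.resize(np.array(im["pixels"]),None,fx=1.25,fy=1.25,interpolation=cv2.INTER_CUBIC))
    R=cv2.Rodrigues(np.array(im["rvec"]))[0];print(n,-R.T@np.array(im["tvec"]).ravel(),R[2],im["K"])
pickle.dump(d,open("im0.pkl","wb"));print(get_state())
E
```

```text
scene [ 0.07533524 -0.76816306  0.83562151] [ 0.39463255  0.47587887 -0.78600537] [[502.91099625   0.         322.37840137]
 [  0.         502.91099625 200.3864886 ]
 [  0.           0.           1.        ]]
top [ 0.39067039 -0.29470749  0.93474957] [ 0.1022304  -0.03779234 -0.9940426 ] [[428.29614752   0.         320.91118487]
 [  0.         428.29614752 198.03014029]
 [  0.           0.           1.        ]]
{'clock': 0.1, 'qpos': array([ 1.00399279e+00,  2.76553541e-01,  1.50600074e+00,  2.95192068e-05,
        1.36072126e+00, -1.20994701e-01]), 'qd': array([-0.00058127, -0.00333699, -0.00403847,  0.00026133,  0.00014318,
       -0.00102333]), 'effort': array([ 2.38918488e-03, -4.17697871e+01, -2.46407104e+01, -1.11883905e-04,
        5.86182548e-03, -4.18101095e-06]), 'position': array([0.2476704 , 0.51840347, 0.23051611]), 'ee_rot': array([-2.97288680e-04,  2.21066047e-01,  9.75258476e-01, -7.87307838e-04]), 'contact_force': array([ 0.92378604, -0.99466785,  0.71238688]), 'moment': array([-0.00018288, -0.017935  , -0.01512804]), 'gripper_force': 0.0, 'width': 0.08553782814956518}
```

View pics/scene0.png

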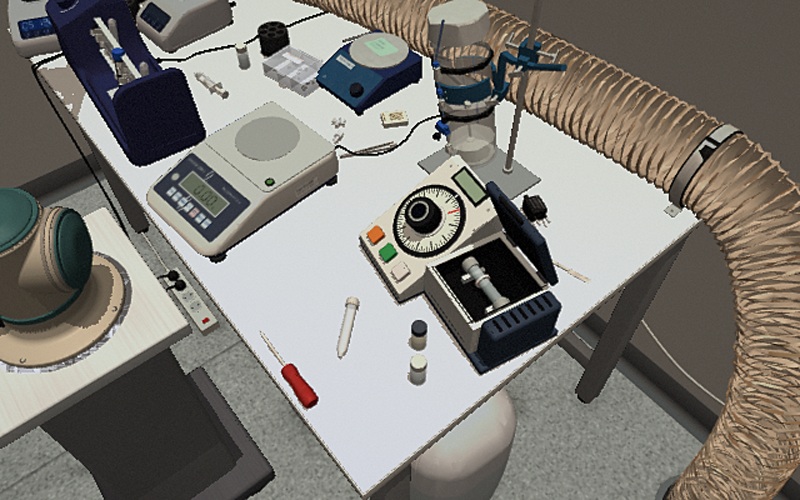

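View pics/top0.png

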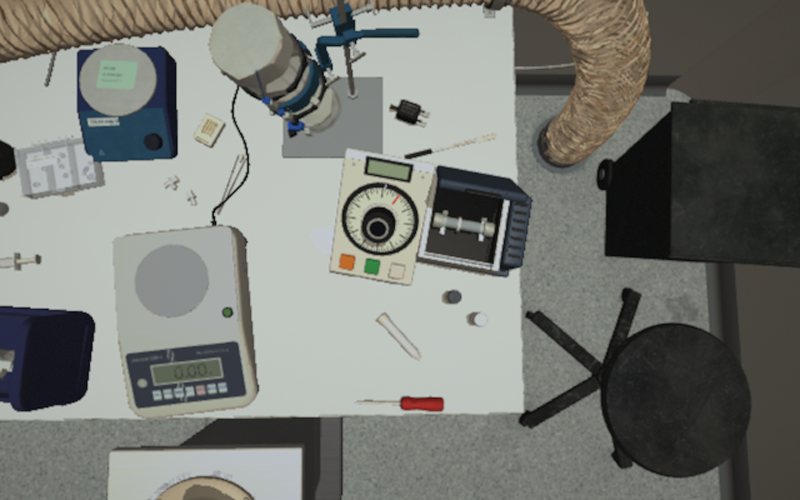

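The scene picture shows the panel with the keys around (375,235), (387,253) and (400,272), the open cover at about (520,230), and the vials at (418,335) and (418,368). In the top view the keys are at (346,262), (372,267) and (397,271), the ring is at (380,220), and the red line is up and to the right of it. I'll magnify both.

```bash
python3 - <<'E'
import cv2,numpy as np,pickle
d=pickle.load(open("im0.pkl","rb"))
t=np.array(d["top"]["pixels"])[110:235,255:430]; s=np.array(d["scene"]["pixels"])[118:302,280:455]
cv2.imwrite("pics/tc.png",cv2.resize(t,None,fx=4.5,fy=4.5,interpolation=cv2.INTER_CUBIC))
cv2.imwrite("pics/sc.png",cv2.resize(s,None,fx=3.2,fy=3.2,interpolation=cv2.INTER_CUBIC))
for n in d:
    p=np.array(d[n]["pixels"]);h=cv2.cvtColor(p,cv2.COLOR_BGR2HSV)
    for c,lo,hi in(("or",(8,150,120),(18,255,255)),("gr",(50,120,60),(75,255,255)),("red",(0,130,120),(6,255,255))):
        k,l,st,ce=cv2.connectedComponentsWithStats(cv2.inRange(h,lo,hi))
        print(n,c,[(ce[i].round(1),st[i,4]) for i in range(1,k) if st[i,4]>8])
E
```

```text
scene or [(array([300. , 186.9]), np.int32(107))]
scene gr [(array([215.1, 145.1]), np.int32(12)), (array([309.6, 201.2]), np.int32(114))]
scene red [(array([362.9, 168.5]), np.int32(14)), (array([164.2, 255.6]), np.int32(12)), (array([238.9, 307.1]), np.int32(304))]
top or [(array([277.3, 209.2]), np.int32(115))]
top gr [(array([297.1, 212.8]), np.int32(108))]
top red [(array([338.3, 323.7]), np.int32(237))]
```

View pics/tc.png

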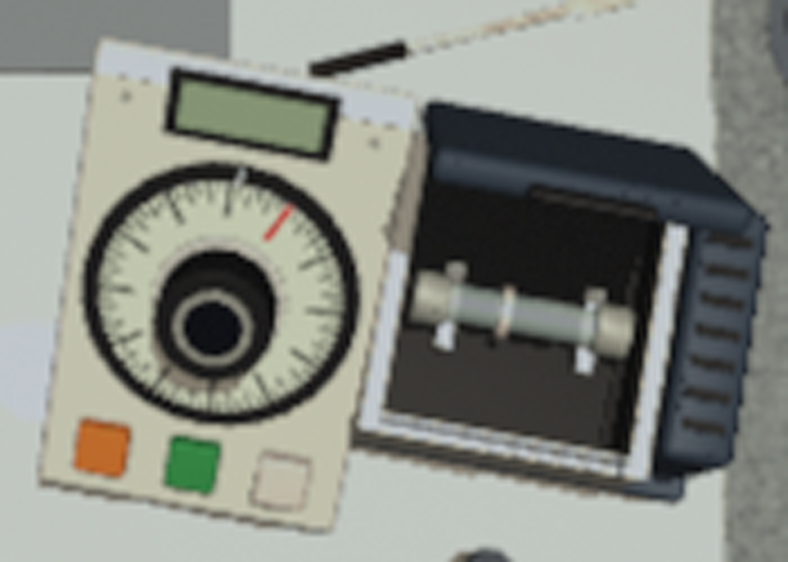

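View pics/sc.png

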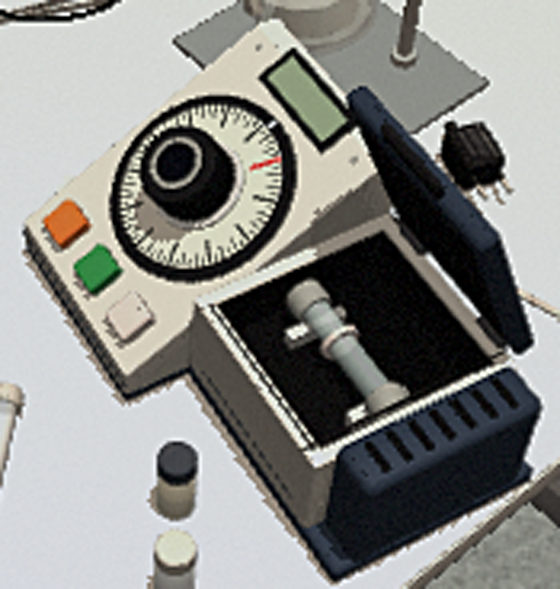

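The top crop shows the orange, green and white keys at (102,448), (193,465) and (281,481). The grip top is at (212,325), the index at (240,178), and the red line runs from (267,241) to (290,207). The scene crop shows the free edge of the cover running from (358,90) to (495,235).

```bash
cat > fit.py <<'E'
import cv2,numpy as np,pickle
from scipy.optimize import least_squares
d=pickle.load(open("im0.pkl","rb"))
T=lambda x,y:("top",(x+.5)/4.5-.5+255,(y+.5)/4.5-.5+110)
S=lambda x,y:("scene",(x+.5)/3.2-.5+280,(y+.5)/3.2-.5+118)
c,s=np.cos(np.pi/6),.5
def pan(u,y,h): return np.array([-100+u*c-h*s,y,30+u*s+h*c])/1e3  # panel coords mm
def cov(a,l,y,h): # l from hinge to free edge, h out
    return np.array([83-l*np.cos(a)+h*np.sin(a),y,85+l*np.sin(a)+h*np.cos(a)])/1e3
# p: X,Y,yaw,uk,yk,ur,yr,theta,cover
obs=[]
def add(name,f,*o): obs.extend((name,f,*q) for q in o)
add("orange",lambda p:pan(p[3],p[4]+42,13),("top",277.3,209.2),("scene",300.,186.9))
add("green",lambda p:pan(p[3],p[4],13),("top",297.1,212.8),("scene",309.6,201.2))
add("white",lambda p:pan(p[3],p[4]-42,13),T(281,481),S(131,315))
add("grip",lambda p:pan(p[5],p[6],41),T(212,325),S(175,160))
add("index",lambda p:pan(p[5]+58,p[6],4),T(240,178),S(268,125))
add("bezel",lambda p:pan(p[5],p[6],3),T(221,292),S(204,189))
add("FL",lambda p:pan(0,140,0),T(41,485)); add("FR",lambda p:pan(0,0,0),T(332,531))
add("BL",lambda p:pan(202,140,0),T(98,75)); add("BR",lambda p:pan(202,0,0),T(412,128))
add("chL",lambda p:np.array([-.055,0,.085]),T(360,430),S(198,303))
add("chR",lambda p:np.array([-.055,-.132,.085]),T(650,480),S(315,462))
add("red_in",lambda p:pan(p[5]+p[9]*np.cos(p[7]),p[6]-p[9]*np.sin(p[7]),7),T(267,241),S(250,168))
add("red_out",lambda p:pan(p[5]+p[10]*np.cos(p[7]),p[6]-p[10]*np.sin(p[7]),7),T(290,207),S(279,158))
add("covL",lambda p:cov(p[8],141,-4,7),S(358,90)); add("covR",lambda p:cov(p[8],141,-128,7),S(495,235))
def W(p,q):
    C,D=np.cos(p[2]),np.sin(p[2]); return np.array([p[0]+C*q[0]-D*q[1],p[1]+D*q[0]+C*q[1],q[2]])
def proj(n,P):
    m=d[n];return cv2.projectPoints(P.reshape(1,3),np.array(m["rvec"]),np.array(m["tvec"]),np.array(m["K"]),None)[0].ravel()
def res(p): return np.ravel([proj(n,W(p,f(p)))-[u,v] for _,f,n,u,v in obs])
r=least_squares(res,[.55,-.3,-.1,25,70,100,70,.5,1.2,35,50],loss="soft_l1",x_scale=[.1,.1,.1,10,10,10,10,.1,.1,10,10],diff_step=1e-5)
p=r.x
if __name__=="__main__":
    print(p.round(4)); e=res(p).reshape(-1,2)
    for o,x in zip(obs,e): print(o[0],o[2],x.round(1))
    print("red deg",np.degrees(p[7]))
    for n,q in dict(orange=pan(p[3],p[4]+42,13),green=pan(p[3],p[4],13),grip=pan(p[5],p[6],28),normal=pan(0,0,1000)-pan(0,0,0)).items():
        print(n,W(p,q).round(4) if n!="normal" else (W(p,q)-W(p,q*0)).round(4))
    print("cov free edge outer",W(p,cov(p[8],141,-66,14)),"hinge",W(p,cov(0,0,-66,0)))
    np.save("p.npy",p)
E
python3 fit.py
```

```text
[  0.5176  -0.3632  -0.1764  27.6979  69.9052 107.8623  70.3983   0.459
   1.1955  34.7411  53.5404]
orange top [0.  1.1]
orange scene [ 0.1 -0.9]
green top [0.4 1. ]
green scene [ 0.5 -1. ]
white top [0.6 0.8]
white scene [-0.2 -0.9]
grip top [0.  1.3]
grip scene [0.6 0.4]
index top [-0.  -0.3]
index scene [ 1.9 -0.4]
bezel top [-0.2  1.6]
bezel scene [-0.5 -1. ]
FL top [-0.3 -0.3]
FR top [0.5 0.8]
BL top [-1.2 -2.3]
BR top [ 0.9 -1.2]
chL top [-0.4  0.1]
chL scene [-1. -2.]
chR top [0.1 0.4]
chR scene [1.4 1.5]
red_in top [-0.5  0.4]
red_in scene [ 0.6 -0.4]
red_out top [-0.   0.7]
red_out scene [ 0.5 -0.1]
covL scene [-0.7 -2. ]
covR scene [0.7 1.8]
red deg 26.29934296486013
orange [ 0.456  -0.2385  0.0551]
green [ 0.4487 -0.2799  0.0551]
grip [ 0.5097 -0.2903  0.1082]
normal [-0.4922  0.0877  0.866 ]
cov free edge outer [ 0.54968883 -0.4359284   0.22131656] hinge [ 0.58775147 -0.44271303  0.085     ]
```

>>> send_rows:
  increments:
    - {"gripper": 1,"linear": [0.01,-0.04,0.03],"delta_rot": [0,0,-0.13]}
    - {"gripper": 1,"linear": [0.03,-0.08,0.05],"delta_rot": [0,0,-0.26]}
    - {"gripper": 1,"linear": [0.05,-0.12,0.07],"delta_rot": [0,0,-0.39]}
    - {"gripper": 1,"linear": [0.07,-0.16,0.09],"delta_rot": [0,0,-0.52]}
    - {"gripper": 1,"linear": [0.08,-0.2,0.11],"delta_rot": [0,0,-0.65]}
    - {"gripper": 1,"linear": [0.1,-0.245,0.12],"delta_rot": [0,0,-0.78]}
    - {"gripper": 1,"linear": [0.11,-0.29,0.12],"delta_rot": [0,0,-0.91]}
    - {"gripper": 1,"linear": [0.12,-0.335,0.12],"delta_rot": [0,0,-1.04]}

```text
clock: 0.9
position: [0.3682, 0.1821, 0.3515]
ee_rot: [0.0, 0.678, 0.735, 0.0]
contact_force: [0.6, 1.2, 0.6]
width: 0.0002
gripper_force: 0.0
```

```bash
cat > h.py <<'E'
from rig import get_state
import numpy as np
from scipy.spatial.transform import Rotation as Ro
from fit import p,W,pan,cov
def pose():
    s=get_state();q=s["ee_rot"];return s["position"],Ro.from_quat([q[1],q[2],q[3],q[0]]),s
def delta(P,R=None):
    x,r,s=pose();return (P-x).round(4),(None if R is None else (R*r.inv()).as_rotvec().round(4))
def tool(z,y):  # rotation with tool z, y approx
    z=z/np.linalg.norm(z);y=y-z*(y@z);y/=np.linalg.norm(y);return Ro.from_matrix(np.c_[np.cross(y,z),y,z])
dirw=lambda v:W(p,np.array(v,float))-W(p,np.zeros(3))
n=dirw([-.5,0,.866])
E
python3 - <<'E'
from h import *
x,r,s=pose();print(x,r.as_matrix().round(3),s["qpos"].round(2))
for a in(1.2,1,.8,.6,.4,.2,.1,0): print(a,W(p,cov(a,115,-66,14.5)).round(3))
E
```

```text
[0.36815448 0.18206802 0.35148153] [[-0.08   0.997  0.001]
 [ 0.997  0.08   0.   ]
 [-0.     0.001 -1.   ]] [ 0.29 -0.03  1.58 -0.    1.59  0.21]
1.2 [ 0.56  -0.438  0.197]
1 [ 0.539 -0.434  0.19 ]
0.8 [ 0.519 -0.43   0.178]
0.6 [ 0.502 -0.427  0.162]
0.4 [ 0.489 -0.425  0.143]
0.2 [ 0.48  -0.423  0.122]
0.1 [ 0.477 -0.423  0.111]
0 [ 0.475 -0.423  0.1  ]
```

>>> send_rows:
  increments:
    - {"gripper": 1,"linear": [0.018,-0.045,0],"delta_rot": [0,0,-0.05]}
    - {"gripper": 1,"linear": [0.036,-0.09,0],"delta_rot": [0,0,-0.1]}
    - {"gripper": 1,"linear": [0.054,-0.135,0],"delta_rot": [0,0,-0.15]}
    - {"gripper": 1,"linear": [0.072,-0.18,0],"delta_rot": [0,0,-0.2]}
    - {"gripper": 1,"linear": [0.09,-0.225,0],"delta_rot": [0,0,-0.26]}
    - {"gripper": 1,"linear": [0.108,-0.27,0],"delta_rot": [0,0,-0.26]}
    - {"gripper": 1,"linear": [0.126,-0.315,0],"delta_rot": [0,0,-0.26]}
    - {"gripper": 1,"linear": [0.144,-0.36,0],"delta_rot": [0,0,-0.26]}

```text
clock: 1.7
position: [0.5121, -0.1781, 0.3509]
ee_rot: [-0.0, 0.766, 0.642, 0.0]
contact_force: [0.1, 0.8, 0.9]
width: 0.0003
gripper_force: 0.0
```

>>> send_rows:
  increments:
    - {"gripper": 1,"linear": [0.018,-0.045,0],"delta_rot": [0,0,0]}
    - {"gripper": 1,"linear": [0.036,-0.09,0],"delta_rot": [0,0,0]}
    - {"gripper": 1,"linear": [0.054,-0.135,0],"delta_rot": [0,0,0]}
    - {"gripper": 1,"linear": [0.072,-0.18,0],"delta_rot": [0,0,0]}
    - {"gripper": 1,"linear": [0.09,-0.225,0],"delta_rot": [0,0,0]}
    - {"gripper": 1,"linear": [0.108,-0.262,0],"delta_rot": [0,0,0]}
    - {"gripper": 1,"linear": [0.118,-0.262,-0.02],"delta_rot": [0,0,0]}
    - {"gripper": 1,"linear": [0.118,-0.262,-0.05],"delta_rot": [0,0,0]}

```text
clock: 2.5
position: [0.6318, -0.4405, 0.3001]
ee_rot: [0.001, 0.767, 0.642, 0.001]
contact_force: [0.3, -0.5, -0.4]
width: 0.0003
gripper_force: 0.0
```

>>> send_rows:
  increments:
    - {"gripper": 1,"linear": [0,0,-0.05],"delta_rot": [0,0,0]}
    - {"gripper": 1,"linear": [0,0,-0.1],"delta_rot": [0,0,0]}
    - {"gripper": 1,"linear": [-0.03,0.002,-0.103],"delta_rot": [0,0,0]}
    - {"gripper": 1,"linear": [-0.058,0.004,-0.103],"delta_rot": [0,0,0]}
    - {"gripper": 1,"linear": [-0.079,0.007,-0.11],"delta_rot": [0,0,0]}
    - {"gripper": 1,"linear": [-0.099,0.01,-0.122],"delta_rot": [0,0,0]}
    - {"gripper": 1,"linear": [-0.116,0.013,-0.138],"delta_rot": [0,0,0]}
    - {"gripper": 1,"linear": [-0.116,0.013,-0.138],"delta_rot": [0,0,0]}

```text
clock: 3.3
position: [0.5107, -0.4234, 0.1609]
ee_rot: [-0.003, 0.767, 0.642, -0.0]
contact_force: [-0.2, -0.5, 0.0]
width: -0.0001
gripper_force: 0.0
```

>>> send_rows:
  increments:
    - {"gripper": 1,"linear": [-0.007,0.001,-0.01],"delta_rot": [0,0,0]}
    - {"gripper": 1,"linear": [-0.013,0.002,-0.019],"delta_rot": [0,0,0]}
    - {"gripper": 1,"linear": [-0.018,0.003,-0.03],"delta_rot": [0,0,0]}
    - {"gripper": 1,"linear": [-0.022,0.004,-0.04],"delta_rot": [0,0,0]}
    - {"gripper": 1,"linear": [-0.024,0.005,-0.05],"delta_rot": [0,0,0]}
    - {"gripper": 1,"linear": [-0.025,0.005,-0.058],"delta_rot": [0,0,0]}
    - {"gripper": 1,"linear": [-0.025,0.005,-0.061],"delta_rot": [0,0,0]}
    - {"gripper": 1,"linear": [-0.025,0.005,-0.061],"delta_rot": [0,0,0]}

```text
clock: 4.1
position: [0.4889, -0.4198, 0.1015]
ee_rot: [-0.001, 0.766, 0.643, 0.0]
contact_force: [0.5, 0.5, -0.7]
width: 0.0005
gripper_force: 0.0
```

>>> send_rows:
  increments:
    - {"gripper": 1,"linear": [0,0,-0.002],"delta_rot": [0,0,0]}
    - {"gripper": 1,"linear": [0,0,-0.003],"delta_rot": [0,0,0]}
    - {"gripper": 1,"linear": [0,0,-0.004],"delta_rot": [0,0,0]}
    - {"gripper": 1,"linear": [0,0,-0.004],"delta_rot": [0,0,0]}

```text
clock: 4.5
position: [0.4895, -0.4205, 0.1005]
ee_rot: [0.001, 0.766, 0.643, 0.0]
contact_force: [-2.1, 0.8, 7.7]
width: 0.0
gripper_force: 3.9
```

```bash
python3 - <<'E'
from rig import get_state, optics
import cv2,numpy as np
s=np.array(optics.get_image("scene")["pixels"])[118:302,280:455]
t=np.array(optics.get_image("top")["pixels"])[110:235,255:430]
t=cv2.copyMakeBorder(cv2.resize(t,None,fx=2.2,fy=2.2),0,0,0,0,0)
s=cv2.resize(s,None,fx=2.2,fy=2.2);o=np.zeros((s.shape[0],s.shape[1]+t.shape[1],3),np.uint8);o[:,:s.shape[1]]=s;o[:t.shape[0],s.shape[1]:]=t
cv2.imwrite("pics/c1.png",o)
E
```

```text
(no output)
```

View pics/c1.png

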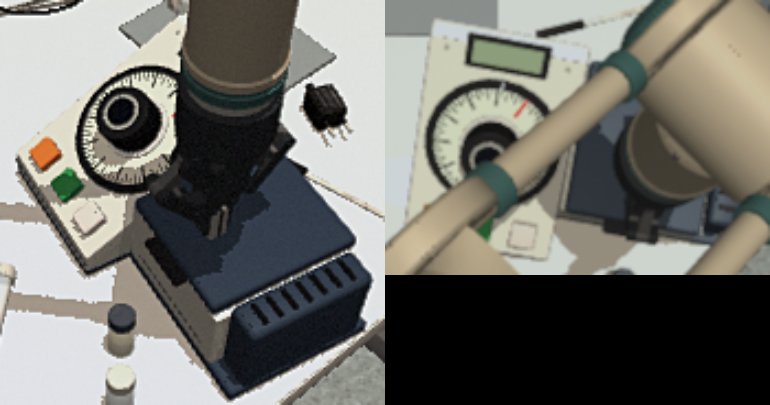

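Viewed: the cover is lying flat. The contact height of 0.1005 matches the shut height, and the vials have not moved. Next is the ring.

```bash
python3 - <<'E'
from h import *
R=tool(-n,Ro.from_rotvec(n*np.radians(17))
 .apply(dirw([.866,0,.5])))
for sgn in(1,-1):
  Rr=R*Ro.from_rotvec([0,0,0 if sgn==1 else np.pi])
  print(sgn,delta(W(p,pan(p[5],p[6],114)),Rr))
print(n,pose()[0],pose()[2]["qpos"].round(2),W(p,pan(p[5],p[6],114)),W(p,pan(p[5],p[6],14)))
E
```

```text
1 (array([-0.0222,  0.1378,  0.0822]), array([-0.1659, -0.4961,  0.2886]))
-1 (array([-0.0222,  0.1378,  0.0822]), array([ 0.711 , -0.2397, -2.7565]))
[-0.49224123  0.08774149  0.866     ] [ 0.48952545 -0.42047131  0.10049162] [-0.82  0.47  1.54  0.    1.13 -0.64] [ 0.46737326 -0.28270753  0.18265806] [ 0.51659739 -0.29148168  0.09605552]
```

>>> send_rows:
  increments:
    - {"gripper": 1,"linear": [0,0,0.045],"delta_rot": [0,0,0]}
    - {"gripper": 0,"linear": [0,0,0.09],"delta_rot": [0,0,0]}
    - {"gripper": -1,"linear": [-0.01,0.04,0.1],"delta_rot": [-0.03,-0.1,0.06]}
    - {"gripper": -1,"linear": [-0.02,0.08,0.1],"delta_rot": [-0.07,-0.2,0.12]}
    - {"gripper": -1,"linear": [-0.022,0.12,0.1],"delta_rot": [-0.1,-0.3,0.17]}
    - {"gripper": -1,"linear": [-0.022,0.138,0.09],"delta_rot": [-0.13,-0.4,0.23]}
    - {"gripper": -1,"linear": [-0.022,0.138,0.082],"delta_rot": [-0.166,-0.496,0.289]}
    - {"gripper": -1,"linear": [-0.022,0.138,0.082],"delta_rot": [-0.166,-0.496,0.289]}

```text
clock: 5.4
position: [0.4648, -0.2797, 0.1792]
ee_rot: [0.219, 0.641, 0.723, 0.135]
contact_force: [-0.4, -0.5, -0.0]
width: 0.0851
gripper_force: 0.0
```

```bash
python3 - <<'E'
from h import *
R=tool(-n,Ro.from_rotvec(n*np.radians(17)).apply(dirw([.866,0,.5])))
print(delta(W(p,pan(p[5],p[6],15)),R)); print(pose()[2]["qpos"].round(2),pose()[2]["width"])
E
```

```text
(array([ 0.0513, -0.0117, -0.0823]), array([-0.002 , -0.0022, -0.0011]))
[-0.9   0.07  2.05  0.54  0.7  -1.38] 0.08506213794085463
```

>>> send_rows:
  increments:
    - {"gripper": -1,"linear": [0.015,-0.005,-0.025],"delta_rot": [0,0,0]}
    - {"gripper": -1,"linear": [0.027,-0.008,-0.043],"delta_rot": [0,0,0]}
    - {"gripper": -1,"linear": [0.039,-0.01,-0.062],"delta_rot": [0,0,0]}
    - {"gripper": -1,"linear": [0.045,-0.011,-0.072],"delta_rot": [0,0,0]}
    - {"gripper": -1,"linear": [0.051,-0.012,-0.082],"delta_rot": [0,0,0]}
    - {"gripper": -1,"linear": [0.051,-0.012,-0.082],"delta_rot": [0,0,0]}

```text
clock: 6.0
position: [0.5181, -0.2938, 0.0974]
ee_rot: [0.219, 0.641, 0.723, 0.135]
contact_force: [-0.0, 1.0, 0.4]
width: 0.0857
gripper_force: 0.0
```

```bash
python3 - <<'E'
from h import *
R=tool(-n,Ro.from_rotvec(n*np.radians(17)).apply(dirw([.866,0,.5])))
print(delta(W(p,pan(p[5],p[6],14)),R))
ax=Ro.from_rotvec
for k in range(1,6): print((-n*np.radians(33.7)*k/5).round(3))
E
```

```text
(array([-0.0015,  0.0024, -0.0013]), array([-0.0021, -0.0032, -0.001 ]))
[ 0.058 -0.01  -0.102]
[ 0.116 -0.021 -0.204]
[ 0.174 -0.031 -0.306]
[ 0.232 -0.041 -0.407]
[ 0.29  -0.052 -0.509]
```

>>> send_rows:
  increments:
    - {"gripper": -1,"linear": [-0.001,0.002,-0.001],"delta_rot": [0,0,0]}
    - {"gripper": 0,"linear": [-0.001,0.002,-0.001],"delta_rot": [0,0,0]}
    - {"gripper": 1,"linear": [-0.001,0.002,-0.001],"delta_rot": [0,0,0]}
    - {"gripper": 1,"linear": [-0.001,0.002,-0.001],"delta_rot": [0,0,0]}
    - {"gripper": 1,"linear": [-0.001,0.002,-0.001],"delta_rot": [0,0,0]}
    - {"gripper": 1,"linear": [-0.001,0.002,-0.001],"delta_rot": [0,0,0]}
  newtons: 25

```text
clock: 6.6
position: [0.517, -0.2923, 0.0983]
ee_rot: [0.22, 0.641, 0.723, 0.135]
contact_force: [-4.2, 2.0, 6.1]
width: 0.0508
gripper_force: 25.2
```

>>> send_rows:
  increments:
    - {"gripper": 1,"linear": [0,0,0],"delta_rot": [0.048,-0.009,-0.085]}
    - {"gripper": 1,"linear": [0,0,0],"delta_rot": [0.097,-0.017,-0.17]}
    - {"gripper": 1,"linear": [0,0,0],"delta_rot": [0.145,-0.026,-0.255]}
    - {"gripper": 1,"linear": [0,0,0],"delta_rot": [0.193,-0.034,-0.34]}
    - {"gripper": 1,"linear": [0,0,0],"delta_rot": [0.242,-0.043,-0.424]}
    - {"gripper": 1,"linear": [0,0,0],"delta_rot": [0.29,-0.052,-0.509]}
    - {"gripper": 1,"linear": [0,0,0],"delta_rot": [0.29,-0.052,-0.509]}
    - {"gripper": 1,"linear": [0,0,0],"delta_rot": [0.29,-0.052,-0.509]}

```text
clock: 7.4
position: [0.5163, -0.2922, 0.0979]
ee_rot: [0.171, 0.823, 0.507, 0.193]
contact_force: [-7.4, 2.5, 7.1]
width: 0.0507
gripper_force: 25.5
```

```bash
python3 - <<'E'
from h import *
x,r,s=pose();R=tool(-n,Ro.from_rotvec(n*np.radians(17)).apply(dirw([.866,0,.5])))
print(np.degrees((r*R.inv()).as_rotvec()@n),s["moment"],s["qpos"].round(2))
E
```

```text
-33.67249740963823 [-0.04249691  0.45853477 -0.15107168] [-0.82  0.25  2.08  0.7   0.49 -0.93]
```

Release the grip and back out along the normal, then lift clear for a look.

>>> send_rows:
  increments:
    - {"gripper": 0,"linear": [0,0,0],"delta_rot": [0,0,0]}
    - {"gripper": -1,"linear": [0,0,0],"delta_rot": [0,0,0]}
    - {"gripper": -1,"linear": [0,0,0],"delta_rot": [0,0,0]}
    - {"gripper": -1,"linear": [-0.01,0.002,0.017],"delta_rot": [0,0,0]}
    - {"gripper": -1,"linear": [-0.03,0.005,0.052],"delta_rot": [0,0,0]}
    - {"gripper": -1,"linear": [-0.05,0.009,0.087],"delta_rot": [0,0,0]}
    - {"gripper": -1,"linear": [-0.07,0.04,0.12],"delta_rot": [0,0,0]}
    - {"gripper": 0,"linear": [-0.09,0.08,0.14],"delta_rot": [0,0,0]}

```text
clock: 8.2
position: [0.4275, -0.214, 0.2405]
ee_rot: [0.174, 0.823, 0.505, 0.194]
contact_force: [0.4, 0.9, 0.2]
width: 0.073
gripper_force: 0.0
```

>>> send_rows:
  increments:
    - {"gripper": 1,"linear": [-0.03,0.035,0],"delta_rot": [0,0,0]}
    - {"gripper": 1,"linear": [-0.06,0.07,0],"delta_rot": [0,0,0]}
    - {"gripper": 1,"linear": [-0.09,0.105,0],"delta_rot": [0,0,0]}
    - {"gripper": 1,"linear": [-0.09,0.15,0],"delta_rot": [0,0,0]}
    - {"gripper": 1,"linear": [-0.09,0.19,0],"delta_rot": [0,0,0]}

```text
clock: 8.7
position: [0.3352, -0.0401, 0.2365]
ee_rot: [0.171, 0.825, 0.503, 0.191]
contact_force: [1.1, 0.8, -0.1]
width: 0.0002
gripper_force: 0.0
```

```bash
python3 - <<'E'
from rig import get_state, optics
import cv2,numpy as np,pickle
d={n:optics.get_image(n) for n in("scene","top")};pickle.dump(d,open("im1.pkl","wb"))
s=np.array(d["scene"]["pixels"])[118:302,280:455]
t=np.array(d["top"]["pixels"])[135:220,260:345]
t=cv2.resize(t,None,fx=5,fy=5,interpolation=cv2.INTER_CUBIC)
s=cv2.resize(s,None,fx=2.1,fy=2.1);o=np.zeros((425,s.shape[1]+t.shape[1],3),np.uint8);o[:s.shape[0],:s.shape[1]]=s;o[:t.shape[0],s.shape[1]:]=t
print(s.shape,o.shape);cv2.imwrite("pics/c2.png",o)
E
```

```text
(386, 368, 3) (425, 793, 3)
```

View pics/c2.png

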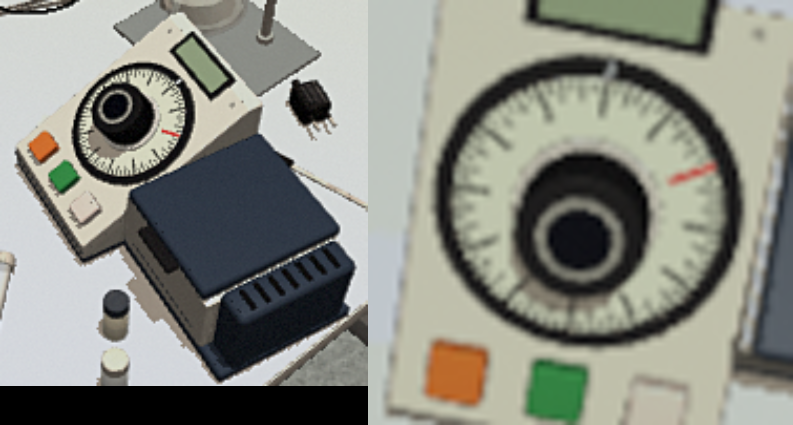

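The cover is shut and the vials are in place. The red line runs from (670,183) to (715,168) and a long black line sits almost at the index line (612,68). Next I'll measure the offset between that line and the index numerically.

```bash
cat > ring.py <<'E'
import cv2,numpy as np,pickle,sys
from h import p,W,pan
d=pickle.load(open(sys.argv[1],"rb"));out=[]
for n in("top","scene"):
    m=d[n];img=cv2.cvtColor(np.array(m["pixels"]),cv2.COLOR_BGR2GRAY)
    def samp(r,a,h,im=img):
        P=np.array([W(p,pan(p[5]+r_*np.cos(t),p[6]-r_*np.sin(t),h)) for r_ in r for t in a])
        uv=cv2.projectPoints(P,np.array(m["rvec"]),np.array(m["tvec"]),np.array(m["K"]),None)[0].reshape(len(r),len(a),2).astype(np.float32)
        return cv2.remap(im,uv[...,0],uv[...,1],cv2.INTER_CUBIC).astype(float)
    a=np.radians(np.arange(-20,80.1,.5)); r=np.arange(30,66,.5)
    out.append(cv2.resize(samp(r,a,7)[::-1].clip(0,255).astype(np.uint8),None,fx=3.9,fy=3.9))
    al=np.radians(np.arange(-12,12.1,.25));ad=np.degrees(al)
    idx=samp(np.arange(55,61,.5),al,4);print(n,"index per r",[ (55+.5*i,ad[k.argmax()],int(k.max())) for i,k in enumerate(idx)][::2])
    for r0 in (39,42,45,48,51):
        k=samp([r0-.5,r0,r0+.5],al,7).mean(0);mi=[(ad[i],int(k[i])) for i in range(1,len(k)-1) if k[i]<k[i-1] and k[i]<=k[i+1]]
        print(n,r0,mi)
cv2.imwrite("pics/pol.png",np.vstack(out))
E
python3 ring.py im1.pkl
```

```text
top index per r [(55.0, np.float64(-1.75), 138), (56.0, np.float64(-0.5), 130), (57.0, np.float64(-0.5), 129), (58.0, np.float64(0.25), 132), (59.0, np.float64(0.25), 136), (60.0, np.float64(0.5), 132)]
top 39 [(np.float64(-1.0), 179), (np.float64(6.5), 192), (np.float64(7.0), 192)]
top 42 [(np.float64(-11.0), 193), (np.float64(-10.5), 192), (np.float64(-10.0), 192), (np.float64(-1.0), 132), (np.float64(5.0), 196), (np.float64(6.5), 193), (np.float64(10.25), 193)]
top 45 [(np.float64(-11.25), 183), (np.float64(-0.7500000000000001), 125), (np.float64(5.5), 193), (np.float64(7.75), 185), (np.float64(8.25), 184)]
top 48 [(np.float64(-11.25), 152), (np.float64(-0.25), 127), (np.float64(9.5), 147)]
top 51 [(np.float64(-11.5), 147), (np.float64(-5.25), 154), (np.float64(-4.75), 153), (np.float64(-0.5), 117), (np.float64(3.5), 160), (np.float64(9.0), 140)]
scene index per r [(55.0, np.float64(-0.7500000000000001), 235), (56.0, np.float64(-1.0), 251), (57.0, np.float64(-1.0), 246), (58.0, np.float64(-1.0), 250), (59.0, np.float64(-0.7500000000000001), 188), (60.0, np.float64(-0.5), 116)]
scene 39 [(np.float64(0.0), 73), (np.float64(9.5), 210), (np.float64(10.0), 210), (np.float64(11.75), 209)]
scene 42 [(np.float64(-10.5), 208), (np.float64(0.0), 55), (np.float64(9.75), 205)]
scene 45 [(np.float64(-10.0), 157), (np.float64(0.0), 55), (np.float64(10.75), 112)]
scene 48 [(np.float64(-9.75), 143), (np.float64(-4.0), 121), (np.float64(0.5), 47), (np.float64(4.5), 127), (np.float64(10.5), 114)]
scene 51 [(np.float64(-10.25), 148), (np.float64(-4.75), 109), (np.float64(0.25), 66), (np.float64(5.75), 162), (np.float64(10.0), 99)]
```

View pics/pol.png

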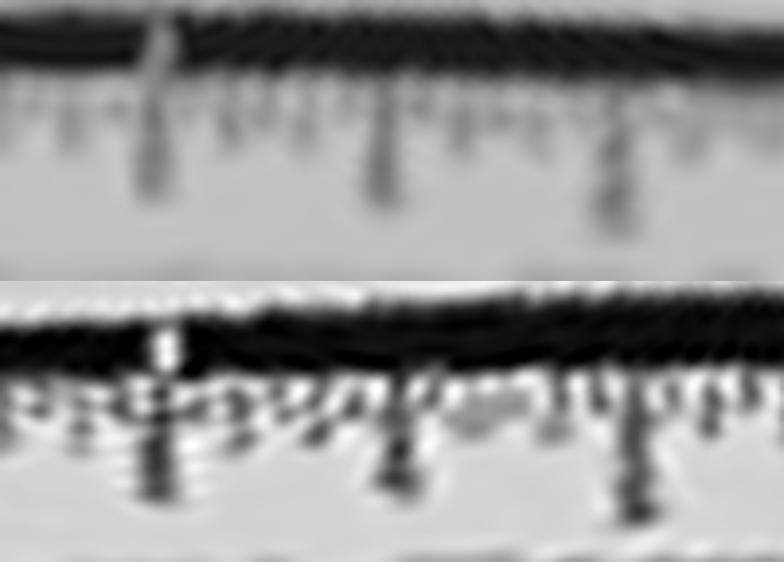

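The index and the 60 line agree within about 1° in both views, with opposite signs, so the ring is set. Next are the keys.

```bash
python3 - <<'E'
from h import *
x,r,s=pose();R=tool(-n,r.as_matrix()[:,1])
for h in(53,23): print(delta(W(p,pan(p[3],p[4]+42,h)),R))
print(W(p,pan(p[3],p[4]+42,13)),W(p,pan(p[3],p[4],13))-W(p,pan(p[3],p[4]+42,13)))
E
```

```text
(array([ 0.1006, -0.2013, -0.1461]), array([-0.0089, -0.0061, -0.0044]))
(array([ 0.1153, -0.2039, -0.1721]), array([-0.0089, -0.0061, -0.0044]))
[ 0.45602628 -0.23852374  0.0551073 ] [-0.00737029 -0.04134826  0.        ]
```

>>> send_rows:
  increments:
    - {"gripper": 1,"linear": [0.02,-0.04,-0.015],"delta_rot": [0,0,0]}
    - {"gripper": 1,"linear": [0.04,-0.08,-0.035],"delta_rot": [0,0,0]}
    - {"gripper": 1,"linear": [0.06,-0.12,-0.055],"delta_rot": [0,0,0]}
    - {"gripper": 1,"linear": [0.08,-0.16,-0.075],"delta_rot": [0,0,0]}
    - {"gripper": 1,"linear": [0.1,-0.2,-0.095],"delta_rot": [0,0,0]}
    - {"gripper": 1,"linear": [0.1,-0.201,-0.135],"delta_rot": [-0.009,-0.006,-0.004]}
    - {"gripper": 1,"linear": [0.101,-0.201,-0.146],"delta_rot": [-0.009,-0.006,-0.004]}
    - {"gripper": 1,"linear": [0.101,-0.201,-0.146],"delta_rot": [-0.009,-0.006,-0.004]}

```text
clock: 9.6
position: [0.4363, -0.2412, 0.0872]
ee_rot: [0.172, 0.825, 0.504, 0.19]
contact_force: [0.0, -0.2, 0.7]
width: 0.0
gripper_force: 0.0
```

```bash
python3 - <<'E'
from h import *
for h in(15,9,8): print(delta(W(p,pan(p[3],p[4]+42,h))))
print((n*.005).round(4))
E
```

```text
(array([ 0.0188,  0.0029, -0.0304]), None)
(array([ 0.0217,  0.0024, -0.0356]), None)
(array([ 0.0222,  0.0023, -0.0365]), None)
[-0.0025  0.0004  0.0043]
```

>>> send_rows:
  increments:
    - {"gripper": 1,"linear": [0.009,0.003,-0.015],"delta_rot": [0,0,0]}
    - {"gripper": 1,"linear": [0.016,0.003,-0.026],"delta_rot": [0,0,0]}
    - {"gripper": 1,"linear": [0.019,0.003,-0.03],"delta_rot": [0,0,0]}
    - {"gripper": 1,"linear": [0.019,0.003,-0.03],"delta_rot": [0,0,0]}

```text
clock: 10.0
position: [0.4572, -0.2385, 0.0606]
ee_rot: [0.175, 0.823, 0.505, 0.191]
contact_force: [0.2, 0.2, 0.2]
width: -0.0003
gripper_force: 0.0
```

```bash
cat > k.py <<'E'
from h import *
import sys
y=float(sys.argv[1]);x,r,s=pose();print("f.n",s["contact_force"]@n,"h rel key top, mm",((x-W(p,pan(p[3],p[4]+y,13)))*1e3)@n,delta(W(p,pan(p[3],p[4]+y,9)))[0],"slope/lateral mm",((W(p,pan(p[3],p[4]+y,13))-x)*1e3)@np.c_[dirw([.866,0,.5]),dirw([0,1,0])])
E
python3 k.py 42
```

```text
f.n 0.09008277965242409 h rel key top, mm 4.207946361072412 [ 0.0008 -0.0004 -0.009 ] slope/lateral mm [-3.74841611 -0.21299229]
```

Centred to within 4 mm, so I press along the normal.

>>> send_rows:
  increments:
    - {"gripper": 1,"linear": [-0.001,0,-0.005],"delta_rot": [0,0,0]}
    - {"gripper": 1,"linear": [0,0,-0.008],"delta_rot": [0,0,0]}
    - {"gripper": 1,"linear": [0.001,0,-0.009],"delta_rot": [0,0,0]}
    - {"gripper": 1,"linear": [0.001,0,-0.01],"delta_rot": [0,0,0]}
    - {"gripper": 1,"linear": [0.001,0,-0.01],"delta_rot": [0,0,0]}

```text
clock: 10.5
position: [0.4582, -0.2387, 0.0509]
ee_rot: [0.176, 0.823, 0.505, 0.191]
contact_force: [-1.3, -1.7, 4.2]
width: 0.0002
gripper_force: 2.1
```

```bash
python3 k.py 42
```

```text
f.n 4.100918095730712 h rel key top, mm -4.7137711750168325 [-0.0003 -0.0002  0.0007] slope/lateral mm [ 0.16295605 -0.235916  ]
```

>>> send_rows:
  increments:
    - {"gripper": 1,"linear": [0.0005,0,-0.001],"delta_rot": [0,0,0]}
    - {"gripper": 1,"linear": [0.001,0,-0.002],"delta_rot": [0,0,0]}
    - {"gripper": 1,"linear": [0.0015,0,-0.003],"delta_rot": [0,0,0]}
    - {"gripper": 1,"linear": [0.0015,0,-0.003],"delta_rot": [0,0,0]}

```text
clock: 10.9
position: [0.459, -0.2388, 0.0496]
ee_rot: [0.178, 0.823, 0.505, 0.191]
contact_force: [-19.5, 1.2, 33.0]
width: -0.0001
gripper_force: 19.0
```

```bash
python3 k.py 42
```

```text
f.n 38.268664955661876 h rel key top, mm -6.26199474887264 [-0.001  -0.0001  0.002 ] slope/lateral mm [ 0.13604533 -0.25647062]
```

The key bottomed out, so I release, back off and go over to the green key.

>>> send_rows:
  increments:
    - {"gripper": 1,"linear": [-0.005,0.001,0.009],"delta_rot": [0,0,0]}
    - {"gripper": 1,"linear": [-0.013,0.002,0.023],"delta_rot": [0,0,0]}
    - {"gripper": 1,"linear": [-0.017,-0.018,0.023],"delta_rot": [0,0,0]}
    - {"gripper": 1,"linear": [-0.02,-0.039,0.023],"delta_rot": [0,0,0]}
    - {"gripper": 1,"linear": [-0.02,-0.039,0.023],"delta_rot": [0,0,0]}
    - {"gripper": 1,"linear": [-0.014,-0.04,0.013],"delta_rot": [0,0,0]}
    - {"gripper": 1,"linear": [-0.014,-0.04,0.013],"delta_rot": [0,0,0]}

```text
clock: 11.6
position: [0.4448, -0.2759, 0.0588]
ee_rot: [0.173, 0.824, 0.505, 0.191]
contact_force: [-0.3, 0.1, 0.4]
width: 0.0001
gripper_force: 0.0
```

```bash
python3 k.py 0
```

```text
f.n 0.4590769271137019 h rel key top, mm 5.418879363229857 [ 0.0058 -0.0043 -0.0072] slope/lateral mm [ 2.00868762 -3.26342111]
```

>>> send_rows:
  increments:
    - {"gripper": 1,"linear": [0.002,-0.004,0],"delta_rot": [0,0,0]}
    - {"gripper": 1,"linear": [0.004,-0.004,-0.004],"delta_rot": [0,0,0]}
    - {"gripper": 1,"linear": [0.006,-0.004,-0.008],"delta_rot": [0,0,0]}
    - {"gripper": 1,"linear": [0.0065,-0.004,-0.009],"delta_rot": [0,0,0]}
    - {"gripper": 1,"linear": [0.0065,-0.004,-0.009],"delta_rot": [0,0,0]}

```text
clock: 12.1
position: [0.4522, -0.2821, 0.0516]
ee_rot: [0.175, 0.823, 0.505, 0.191]
contact_force: [0.1, -0.2, 4.5]
width: -0.0002
gripper_force: 2.2
```

```bash
python3 k.py 0
```

```text
f.n 3.8190720833710494 h rel key top, mm -5.020446869924751 [-0.0016  0.0019  0.0001] slope/lateral mm [-1.60842437  1.60768724]
```

>>> send_rows:
  increments:
    - {"gripper": 1,"linear": [0.0005,0,-0.001],"delta_rot": [0,0,0]}
    - {"gripper": 1,"linear": [0.001,0,-0.002],"delta_rot": [0,0,0]}
    - {"gripper": 1,"linear": [0.001,0,-0.002],"delta_rot": [0,0,0]}

```text
clock: 12.4
position: [0.4527, -0.2822, 0.0509]
ee_rot: [0.176, 0.823, 0.505, 0.191]
contact_force: [-10.2, 1.9, 20.0]
width: -0.0003
gripper_force: 11.5
```

>>> send_rows:
  increments:
    - {"gripper": 1,"linear": [-0.008,0.001,0.013],"delta_rot": [0,0,0]}
    - {"gripper": 1,"linear": [-0.025,0.005,0.045],"delta_rot": [0,0,0]}
    - {"gripper": 1,"linear": [-0.05,0.03,0.085],"delta_rot": [0,0,0]}
    - {"gripper": 1,"linear": [-0.08,0.06,0.11],"delta_rot": [0,0,0]}
    - {"gripper": 1,"linear": [-0.1,0.1,0.13],"delta_rot": [0,0,0]}
    - {"gripper": 1,"linear": [-0.12,0.14,0.15],"delta_rot": [0,0,0]}
    - {"gripper": 1,"linear": [-0.12,0.18,0.17],"delta_rot": [0,0,0]}
    - {"gripper": 1,"linear": [-0.12,0.22,0.18],"delta_rot": [0,0,0]}

```text
clock: 13.2
position: [0.3314, -0.068, 0.2285]
ee_rot: [0.176, 0.824, 0.503, 0.19]
contact_force: [-0.1, -0.4, -0.6]
width: -0.0001
gripper_force: 0.0
```

```bash
python3 - <<'E'
from rig import get_state, optics
import cv2,numpy as np,pickle
d={n:optics.get_image(n) for n in("scene","top")};pickle.dump(d,open("im2.pkl","wb"))
s=np.array(d["scene"]["pixels"])[118:302,280:455];t=np.array(d["top"]["pixels"])[110:235,255:430]
s=cv2.resize(s,None,fx=2.2,fy=2.2);t=cv2.resize(t,None,fx=2.2,fy=2.2);o=np.zeros((s.shape[0],s.shape[1]+t.shape[1],3),np.uint8);o[:,:s.shape[1]]=s;o[:t.shape[0],s.shape[1]:]=t
cv2.imwrite("pics/c3.png",o)
E
python3 ring.py im2.pkl | grep -E "index| 45| 48"
```

```text
top index per r [(55.0, np.float64(-1.75), 140), (56.0, np.float64(-0.7500000000000001), 131), (57.0, np.float64(-0.5), 130), (58.0, np.float64(0.25), 133), (59.0, np.float64(0.25), 137), (60.0, np.float64(0.5), 133)]
top 45 [(np.float64(-11.25), 184), (np.float64(-0.7500000000000001), 127), (np.float64(5.5), 194), (np.float64(7.75), 186), (np.float64(8.5), 185)]
top 48 [(np.float64(-11.25), 154), (np.float64(-0.25), 127), (np.float64(9.5), 147)]
scene index per r [(55.0, np.float64(-0.7500000000000001), 239), (56.0, np.float64(-1.0), 254), (57.0, np.float64(-1.0), 246), (58.0, np.float64(-1.0), 249), (59.0, np.float64(-0.7500000000000001), 188), (60.0, np.float64(-0.5), 117)]
scene 45 [(np.float64(-10.0), 160), (np.float64(0.0), 56), (np.float64(10.75), 114)]
scene 48 [(np.float64(-9.75), 143), (np.float64(-4.0), 122), (np.float64(0.5), 49), (np.float64(4.5), 127), (np.float64(10.25), 116)]
```

View pics/c3.png

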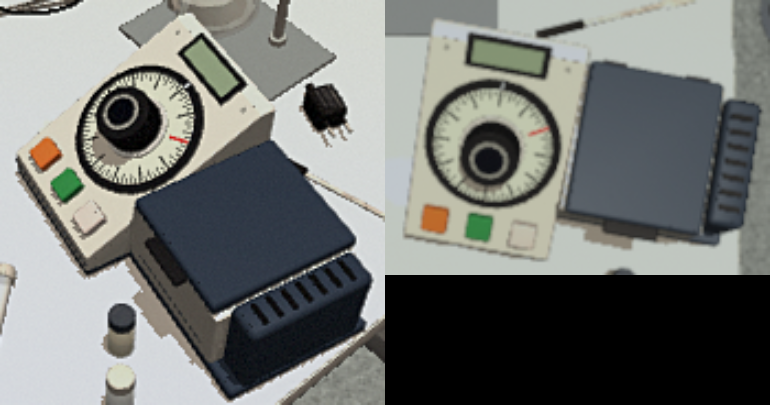

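The cover is shut, the ring reads 60 and has not moved, all three keys are up, and the arm is clear. I'm handing the job in.

```bash
python3 -c "
from rig import sign_off
print(sign_off())"
```

```text
the job is handed in; nothing more can be done
None
```

The job is handed in, with no verdict returned: the cover is shut, the ring reads 60° to within about 1° in both camera views, the lamp key then the read key were each pressed to the stop and released, and the standby key, vials and sample tube were not touched.

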